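Show the tongs turn at the light-up sorting box

TASK

Get the light-up sorting box ready to show the children their turn with the tongs: first put the square block and the half-circle block into their matching recesses, fully home, and let them go. Then take the bamboo tongs, pinch the cylinder with them, without touching it with the gripper itself, and hold it upright in the tongs a few centimetres above the empty round recess. Finish while still holding it there in the squeezed tongs, and leave all the other toys, and the triangle in its recess, as they are.

Things in the scene. Friction and masses are not known exactly. Their poses are not given: they have to be found in the camera images.
- sorting_box: Light-up sorting box, fixed: 240 (x) x 220 (y) mm; bamboo frame 12 mm wide, 62 mm high, round a bamboo top 60 mm above the shelf. Origin under its centre; x away from the round black rocker switch (on the top at x -83 mm, 4 mm high, already on); may be turned about z. Four recesses 16 mm deep with white lit floors, 2 mm wider all round than their pieces; the triangle's (x 62, y 48 mm) is filled.
- recess_square (a point): Centre of the mouth of the square recess (44 x 44 mm, sides along the box's x and y), level with the box's top, 16 mm above the recess floor. Axes as the box.
- recess_half (a point): Centre of the mouth of the half-circle recess, level with the box's top, 16 mm above its floor: the middle of its 36 (x) x 68 (y) mm outline. Flat side towards the switch (box -x), round side towards box +x. Axes as the box.
- recess_round (a point): Centre of the mouth of the round recess (40 mm across, 16 mm deep, empty), level with the box's top. Axes as the box.
- square: Frosted acrylic square block, 40 x 40 x 40 mm, about 70 g, standing on the shelf. Origin at the centre of its underside, x and y along its sides. Seated in its recess it stands 24 mm proud of the top, so hold it by its upper half.
- half_circle: Acrylic half-circle block: half disc of 32 mm radius, 40 mm high, lying flat, about 70 g. Origin at the underside, midway between flat side and crown of the round side (16 mm from each); x points from flat side to crown, y along the 64 mm flat side. Pinch it flat side to crown (32 mm), by its upper half. Seated it stands 24 mm proud, its x along the box's x; it fits one way round only.
- cylinder: Translucent acrylic cylinder standing upright on the shelf, 36 mm across, 44 mm high, about 50 g. Origin at the centre of its underside, z along its axis. Only the tongs may touch it.
- tongs: Spring tongs, one dark bamboo strip 22 mm wide, 4.5 mm thick, bent into a U, lying on edge (22 mm high), 187 mm long, about 45 g. Origin at the rear of the bend, on the underside; x along the middle line to the tips, y to the left arm, z up. Left open, the tips are 63 mm apart inside. Squeezing at tongs_grip by 1 mm brings the tips about 2 mm nearer. They spring open when let go.
- tongs_left: Left arm of the tongs, a straight flat strip 165 mm long: origin where it flexes at the bend, 22 mm ahead of the tongs' origin and 20 mm to the left, at the lower edge; x runs along the arm to its tip.
- tongs_right: Right arm of the tongs, the mirror image of the left, 20 mm to the right.
- tongs_grip (a point): Where to squeeze the tongs: middle line between the arms, 95 mm ahead of the tongs' origin, 11 mm above the underside; axes as the tongs. Over the arms it is 58 mm wide open; 4 N squeezes it to 53 mm (tips 53 mm apart), 7 N to 45 mm (arms parallel, tips on a 36 mm piece); about half of any further grip acts at the tips. 15 to 25 N holds the cylinder firmly.
- tongs_tip (a point): Middle point between the pinching faces at the tips: on the middle line, 172 mm ahead of the tongs' origin (77 mm ahead of tongs_grip), half way up the strip. Axes as the tongs. The arms end 15 mm further on.
- triangle: Acrylic triangle block, sides about 48 mm, 40 mm high, already seated in its recess and 24 mm proud of the top; leave it there.
- peg_doll: Bystander: plain wooden peg doll, 36 mm across, 77 mm high, beyond the pieces. Origin at its foot.
- stacking_ring: Bystander: wooden ring, 54 mm across, 16 mm high, to the right of the pieces. Origin under its centre.
- arch_block: Bystander: wooden arch block, 25 x 70 x 70 mm, at the near right. Origin under its centre.
- wooden_car: Bystander: wooden toy car, 90 x 52 x 50 mm, at the far side. Origin under its centre.
- beaker: Bystander: white ceramic beaker, 68 mm across, 85 mm high, left of the box. Origin under its centre.
Mind the look-alikes: they are no part of the job. Leave any green look-alike of the square alone. Of the things that look like the half_circle, take the one that is farthest to the robot's right at the start.

How it is judged:
On the way, in this order (a step that is already met when the one before it is completed fails the run):
1. the square and the half-circle block are both fully home in their recesses and let go (horizontal distance between square and recess_square below 0.005 m and z of square in the frame of recess_square below -0.012 m and angle between each of square, half_circle's own z axis and vertical below 0.12 rad and horizontal distance between half_circle and recess_half below 0.005 m and z of half_circle in the frame of recess_half below -0.012 m and contact force between each of square, half_circle and the fingers below 0.2 N and linear speed of each of square, half_circle below 0.03 m/s), for 0.2 s.
2. the cylinder is pinched between both arms of the squeezed tongs and lifted clear of the shelf (contact force between cylinder and tongs_left above 0.4 N and contact force between cylinder and tongs_right above 0.4 N and contact force between tongs and the fingers above 1 N and contact force between cylinder and the fingers below 0.1 N and contact force between cylinder and sorting_box below 0.1 N and contact force between cylinder and square below 0.1 N and contact force between cylinder and half_circle below 0.1 N and height (world z) of cylinder above 0.02 m), for 0.2 s.
At the end, for the whole second after the job is handed in: Square and half-circle home in their recesses (within 5 mm, 12 mm deep), released. Cylinder still, upright within 20 degrees, pinched only by both tong arms squeezed by the fingers, within 20 mm of the round recess's axis, underside 15 to 120 mm above the top; tongs off the box, triangle in place (all of step 1 and contact force between cylinder and tongs_left above 0.4 N and contact force between cylinder and tongs_right above 0.4 N and contact force between tongs and the fingers above 1 N and contact force between cylinder and the fingers below 0.1 N and contact force between each of cylinder, tongs and sorting_box below 0.1 N and contact force between cylinder and square below 0.1 N and contact force between cylinder and half_circle below 0.1 N and horizontal distance between cylinder and recess_round below 0.02 m and z of cylinder in the frame of recess_round between 0.015 and 0.12 m and angle between cylinder's own z axis and vertical below 0.35 rad and linear speed of cylinder below 0.03 m/s and distance of triangle from where it was at the start of the episode below 0.015 m); the arm keeps its last pose, push and grip.
It fails at once if the cylinder is touched by the gripper itself (contact force between cylinder and the fingers above 0.5 N).
It fails at once if a bystanding toy is pushed away (more than 30 mm) or knocked over (distance of any of peg_doll, stacking_ring, arch_block, wooden_car, beaker from where it was at the start of the episode above 0.03 m or angle between any of peg_doll, stacking_ring, arch_block, wooden_car, beaker's own z axis and vertical above 0.5 rad).
It fails at once if the triangle is pulled or knocked out of its recess (more than 20 mm) (distance of triangle from where it was at the start of the episode above 0.02 m).
It also fails if it takes over 72 s, if anything falls off the work surface, if the arm or the gripper's body presses on something with over 40 N, if the wrist force passes 120 N, or if a joint passes its speed limit or range.

ROBOT

A 7-joint arm with a two-finger parallel gripper is mounted at the origin on the work surface. World frame = base frame: x ahead of the robot, y to its left, z up, the work surface at z = 0. Lengths are in m, angles in rad, forces in N, time in s.
With the tool pointing down it reaches from about 0.4 to 0.9 m from the base axis. Payload 5.6 kg.
Tool frame: the origin (TCP) lies between the finger pads; the fingertips stand 11 mm ahead of it and the grasp point (between the pads) lies 8 mm behind it; z points along the fingers, y is the line along which they close (so a half turn about z gives the same grasp; the last joint's range is limited). The gripper opens to 92 mm and grips with 3 to 60 N. Pads are 20 mm wide; open, the fingers measure 128 mm over their backs; the gripper's body (75 mm by 189 mm) begins 69 mm behind the grasp point.
Start: joints at [-1.195, 0.468, -0.012, 1.603, 0.006, 1.071, -0.056], TCP at [0.264, 0.594, 0.226] pointing down, gripper open.
Joint ranges: [-2.53, 2.53], [-0.31, 2.02], [-1.57, 1.55], [0.28, 2.44], [-1.29, 4.43], [0.15, 1.84], [-2.92, 2.92]. Speed limits (rad/s): [2.57, 2.57, 3.14, 3.14, 3.14, 3.14, 3.14].

INTERFACE

Orientations are given as a rotation vector (axis times angle).
In Python, from station import bot, viewer gives the robot as it stands.
- The arm moves only by the tool jog_arm, called as name(argument=value, ...) on one line, values as JSON. Schema: {"type":"object","properties":{"deltas":{"type":"array","items":{"type":"array","items":{"type":"array","items":{"type":"number"},"minItems":7,"maxItems":7},"minItems":1,"maxItems":20},"minItems":1,"maxItems":1},"grip_force":{"type":"number"},"only":{"type":"string"},"quiet":{"type":"boolean"},"lines":{"type":"string"}},"required":["deltas"],"additionalProperties":false}. deltas is a list that holds a single list of rows (three levels of brackets), with 1 to 20 rows, each of 7 numbers: the finger opening in m, then dx, dy, dz in m, then a rotation vector rx, ry, rz in rad; each row is the pose to reach, as a shift and turn from the pose commanded when the call began, along the tool's axes at that moment; what a row does not reach only later rows make up. A row lasts 1/10 s, in which the tool goes at most 0.05 m and 0.15 rad, less where a joint would pass 70% of its speed; a pose out of reach is approached as far as the arm can. The fingers move at their own pace and stop on an object; grip_force is the grip in N (left out, the last holds). Time passes only in rows, so rows that do not move let the fingers close. The tool returns the time, the measured TCP pose, the force, the opening and the grip force at its end. only (a regular expression) keeps the lines of the reply that match it, lines (a string "A,B") keeps lines A to B, and quiet returns only ok. Input that does not fit is refused with a message, and nothing moves.
- bot.get_obs(): the state, without advancing time (a new reading comes with each control period).
- viewer.snapshot(name): name is "side" or "top"; returns a dict with "color" (480x640x3 uint8, red, green, blue), "intrinsics" (3x3 intrinsics, pixels), "world_to_cam" (4x4, takes a point from world to camera coordinates). Camera axes: x right, y up, looking along -z (the intrinsics and any distortion apply to the point x, -y, -z); pixel columns grow to the right and rows downward; lengths in m; the calibration is good to about 2 mm. A picture is of the moment at which its call begins. There is no depth.
- bot.sign_off(): hands the job in; it is judged then, once.
The state is a dict: "time_s": time; "joint_pos": joint angles; "qvel": joint speeds; "tau": joint torques, N m; "tcp_pos": TCP position; "ee_rot": TCP orientation; "contact_force": force on the tool from outside, world axes, zero at the start; "moment": the same for the moment, N m; "gripper_width": finger opening in m; "grip_force": force on a finger pad.
Only numpy, scipy, OpenCV 4.12 (cv2) and the standard library are available. Lean on these libraries where they do the work, as an engineer would, in place of code of your own. Each camera call takes 0.05 s, during which the arm holds its last target. There are 200 camera calls.

## Working session

There is one attempt and no reset: what is moved stays moved. The work goes in short steps, Python scripts to look and compute and a tool call to move; the robot and the scene stay as the last step left them, time stands still between calls to the robot, and variables do not carry over. Pictures are saved under pics/ and viewed, at most 10 in all, crops included, and the job is handed in when it is done.

```bash
ls; mkdir -p pics; cat > h.py <<'E'
import numpy as np, cv2
from scipy.spatial.transform import Rotation as R
from station import bot, viewer
def snap(n,f):
    s=viewer.snapshot(n); cv2.imwrite(f,s["color"][:,:,::-1]); np.savez(f+'.npz',**{k:np.array(s[k]) for k in s}); return s
def load(f): return dict(np.load(f+'.npz'))
def ray(s,u,v):
    K=s["intrinsics"];W=s["world_to_cam"]
    d=np.linalg.inv(K)@[u,v,1.]; d=np.array([d[0],-d[1],-d[2]])
    Rm=W[:3,:3]; return -Rm.T@W[:3,3], Rm.T@d
def onz(s,u,v,z):
    c,d=ray(s,u,v); return c+d*(z-c[2])/d[2]
def proj(s,p):
    c=s["world_to_cam"]@np.r_[p,1.]; q=s["intrinsics"]@[c[0],-c[1],-c[2]]; return q[:2]/q[2]
def tri(s1,p1,s2,p2):
    c1,d1=ray(s1,*p1);c2,d2=ray(s2,*p2)
    t=np.linalg.lstsq(np.c_[d1,-d2],c2-c1,rcond=None)[0]
    a,b=c1+t[0]*d1,c2+t[1]*d2; return (a+b)/2,np.linalg.norm(a-b)
E
python3 - <<'E'
from h import *
np.set_printoptions(precision=4,suppress=True)
for n in("top","side"):
    s=snap(n,f"pics/{n}0.png"); print(n,sorted(s.keys()),s["intrinsics"].tolist(), ray(s,320,240))
o=bot.get_obs();print(o)
E
```

```text
pics
top ['color', 'intrinsics', 'world_to_cam'] [[580.4600721891925, 0.0, 330.5492981273318], [0.0, 580.4600721891925, 242.3799198436378], [0.0, 0.0, 1.0]] (array([0.3497, 0.0343, 1.4975]), array([ 0.1648,  0.0289, -0.9861]))
side ['color', 'intrinsics', 'world_to_cam'] [[442.53704487688776, 0.0, 322.3223802972587], [0.0, 442.53704487688776, 239.2921789882144], [0.0, 0.0, 1.0]] (array([ 0.3209, -0.8188,  0.8492]), array([ 0.198 ,  0.7295, -0.6547]))
{'time_s': 0.1, 'joint_pos': array([-1.195 ,  0.4683, -0.0116,  1.6035,  0.006 ,  1.0714, -0.0563]), 'qvel': array([-0.001 , -0.0006,  0.0001, -0.0027, -0.0001, -0.0017,  0.0011]), 'tau': array([  0.0011, -52.1644,  -0.0123, -24.4362,  -0.0568,   0.0141,
         0.0001]), 'tcp_pos': array([0.2642, 0.5933, 0.2247]), 'ee_rot': array([-0.6531, -3.0727,  0.0025]), 'contact_force': array([-0.2378,  0.0516, -0.0414]), 'moment': array([0.0036, 0.005 , 0.0183]), 'grip_force': 0.0, 'gripper_width': 0.09174352694837212}
```

View pics/top0.png

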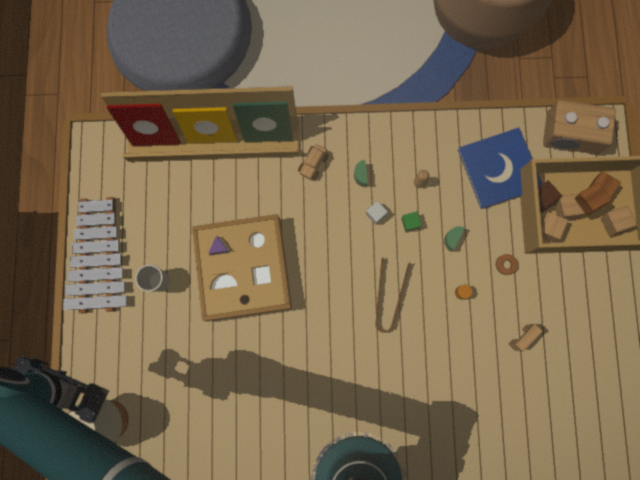

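View pics/side0.png

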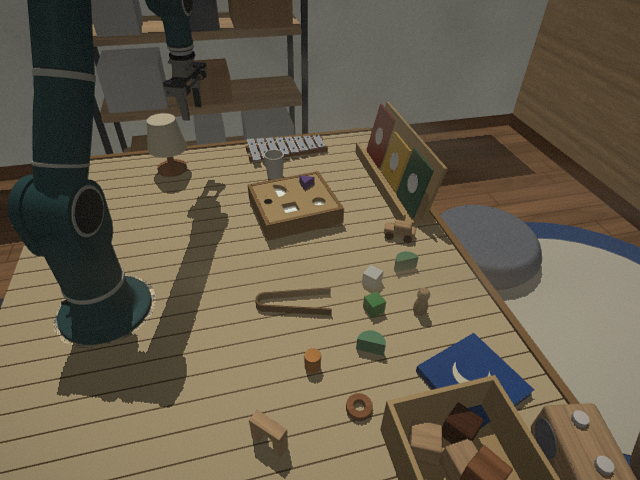

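The top view shows the box (243,268) with its round recess at (258,240), square at (262,275), half at (223,283), triangle (219,246) and switch (244,299). The tongs run from the bend (387,328) to the tips (384,260) and (410,265).

Candidates:
- **Square:** white (377,212) or green (412,222). I choose white.
- **Half circle:** green pieces at (362,173) or (456,238). I choose (456,238), the farthest right.
- **Cylinder:** orange at (465,292). The ring at (507,264) is not it.

Next is a close crop to check these choices.

```bash
python3 - <<'E'
from h import *
a=cv2.imread('pics/top0.png');b=cv2.imread('pics/side0.png')
c1=cv2.resize(a[150:340,180:340],None,fx=3,fy=3,interpolation=cv2.INTER_CUBIC)
c2=cv2.resize(a[195:310,355:485],None,fx=3,fy=3,interpolation=cv2.INTER_CUBIC)
c1=c1[150:]  # box
out=np.zeros((600,800,3),np.uint8)
out[:420,:390]=c1[:420,:390]; out[:345,400:790]=c2
out[350:590,400:790]=cv2.resize(b[250:330,350:480],None,fx=3,fy=3,interpolation=cv2.INTER_CUBIC)
cv2.imwrite('pics/crop1.png',out)
for (u,v) in [(377,210),(380,217),(412,222),(456,236),(362,173),(465,291),(263,275),(223,283),(258,240),(219,243),(393,295),(384,290)]:
    print(u,v,cv2.cvtColor(a[v:v+1,u:u+1],cv2.COLOR_BGR2HSV)[0,0])
print()
for (u,v) in [(372,272),(371,283),(375,298),(371,337),(371,348),(313,354),(313,366),(291,209),(318,201)]:
    print(u,v,cv2.cvtColor(b[v:v+1,u:u+1],cv2.COLOR_BGR2HSV)[0,0])
E
```

```text
377 210 [ 21  20 168]
380 217 [ 22  19 149]
412 222 [ 58 125 112]
456 236 [ 56  76 114]
362 173 [ 54  72 114]
465 291 [ 16 195 156]
263 275 [ 42   6 202]
223 283 [ 42   6 204]
258 240 [ 30   8 201]
219 243 [138  82 121]
393 295 [ 20  97 163]
384 290 [ 20  92 114]

372 272 [ 23  21 161]
371 283 [ 21  51 106]
375 298 [ 53 102 112]
371 337 [ 59  65 118]
371 348 [51 77 63]
313 354 [ 15 159 159]
313 366 [ 15 150  78]
291 209 [ 45  11 222]
318 201 [ 20  56 101]
```

View pics/crop1.png

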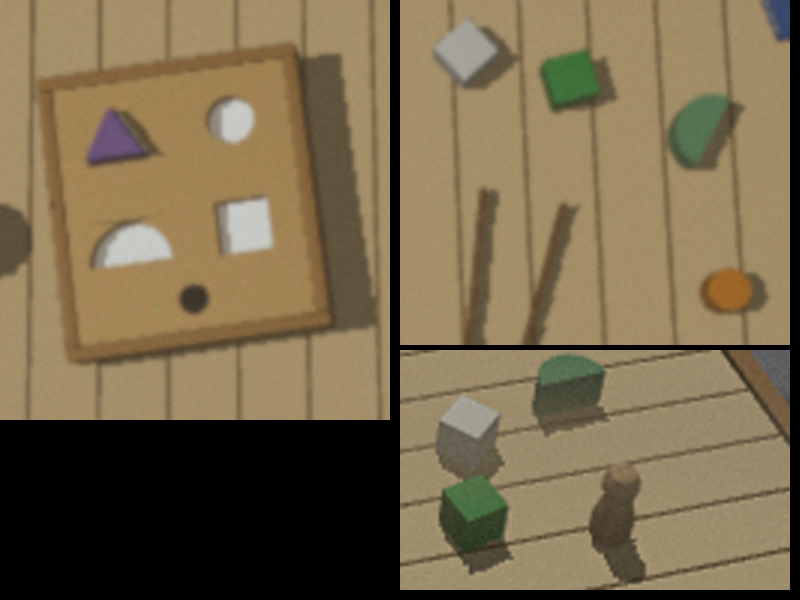

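The crop confirms white square (377,212), green lookalike (412,222), and right half circle (456,238) with its flat side facing lower right. The three recesses show as white outlines. Now the measurements.

```bash
cat > m.py <<'E'
from h import *
np.set_printoptions(precision=4,suppress=True)
def blob(s,box,f,k=4):
    u0,v0,u1,v1=box
    im=cv2.resize(s["color"][v0:v1,u0:u1],None,fx=k,fy=k,interpolation=cv2.INTER_CUBIC)
    m=f(cv2.cvtColor(im,cv2.COLOR_RGB2HSV).astype(int)).astype(np.uint8)
    m=cv2.morphologyEx(m,cv2.MORPH_OPEN,np.ones((5,5)))
    c=max(cv2.findContours(m,cv2.RETR_EXTERNAL,cv2.CHAIN_APPROX_NONE)[0],key=cv2.contourArea)
    c=c[:,0,:].astype(float); return (c+.5)/k-.5+np.array([u0,v0])
def plane(s,c,z): return np.array([onz(s,*p,z)[:2] for p in c],np.float32)
def rect(w): return cv2.minAreaRect(w.astype(np.float32))
def cen(w):
    m=cv2.moments((w*1e4).astype(np.float32)); return np.array([m['m10'],m['m01']])/m['m00']/1e4
E
python3 - <<'E'
from m import *
t=load('pics/top0.png');d=load('pics/side0.png')
white=lambda h:(h[...,1]<45)&(h[...,2]>110)
# recesses
for n,b,bs in [('sq',(248,258,278,294),(278,200,304,218)),('half',(206,264,240,297),(270,182,292,200)),('round',(246,230,268,252),(308,194,330,210))]:
    c=blob(t,b,white); w=plane(t,c,.06); print(n,cen(w),rect(w))
    c2=blob(d,bs,white); w2=plane(d,c2,.06); print('  side',cen(w2),rect(w2))
# box rim
c=blob(t,(182,205,305,330),lambda h:(h[...,1]>105)&(h[...,2]>85)&(h[...,0]<30)); w=plane(t,c,.062); print('box',rect(w))
# square
W=lambda h:(h[...,1]<38)&(h[...,2]>130)
c=blob(t,(360,196,394,228),W);w=plane(t,c,.04);print('square',cen(w),rect(w))
c=blob(d,(358,260,390,292),lambda h:(h[...,1]<45)&(h[...,2]>130));w=plane(d,c,.04);print(' side',cen(w),rect(w))
G=lambda v:(lambda h:(h[...,0]>38)&(h[...,0]<75)&(h[...,1]>45)&(h[...,2]>v))
c=blob(t,(440,220,475,256),G(93));w=plane(t,c,.04);print('half',cen(w),rect(w))
c=blob(d,(350,322,395,360),G(88));w=plane(d,c,.04);print(' side',cen(w),rect(w))
O=lambda v:(lambda h:(h[...,0]<18)&(h[...,1]>130)&(h[...,2]>v))
c=blob(t,(450,278,482,306),O(125));w=plane(t,c,.044);print('cyl',cen(w),rect(w))
c=blob(d,(300,342,328,380),O(125));w=plane(d,c,.044);print(' side',cen(w),rect(w))
E
```

```text
sq [0.5064 0.2244] ((0.5065500736236572, 0.2246336042881012), (0.0425541065633297, 0.040912218391895294), 5.74232816696167)
  side [0.5083 0.2169] ((0.5082390308380127, 0.21716086566448212), (0.03751490265130997, 0.023283131420612335), 7.198812961578369)
half [0.4921 0.3181] ((0.49432891607284546, 0.31890398263931274), (0.03237748146057129, 0.06151571869850159), 6.224398136138916)
  side [0.4942 0.3096] ((0.4957719147205353, 0.31139102578163147), (0.026609845459461212, 0.043571438640356064), 8.16040325164795)
round [0.5954 0.2349] ((0.5953118801116943, 0.23499995470046997), (0.034671634435653687, 0.03639323636889458), 89.48555755615234)
  side [0.5971 0.2274] ((0.5973384380340576, 0.22740033268928528), (0.01530261617153883, 0.027235161513090134), 76.87107849121094)
box ((0.5288109183311462, 0.27820223569869995), (0.2449861764907837, 0.22562187910079956), 6.665115833282471)
square [ 0.664  -0.0693] ((0.6642887592315674, -0.06921922415494919), (0.03893738612532616, 0.04019505903124809), 40.2730827331543)
 side [ 0.6672 -0.0701] ((0.6673184633255005, -0.07010218501091003), (0.03869912400841713, 0.03863465040922165), 39.69150924682617)
half [ 0.593  -0.2635] ((0.5945906043052673, -0.26159995794296265), (0.03337472304701805, 0.062485966831445694), 60.62297058105469)
 side [ 0.5964 -0.264 ] ((0.5973637700080872, -0.2621211111545563), (0.03228522464632988, 0.06335868686437607), 60.5453987121582)
cyl [ 0.4531 -0.28  ] ((0.45293140411376953, -0.27993038296699524), (0.03619418665766716, 0.034275829792022705), 88.35214233398438)
 side [ 0.4552 -0.2805] ((0.4551765024662018, -0.2803501784801483), (0.033282216638326645, 0.033675242215394974), 76.1075439453125)
```

```bash
python3 - <<'E'
from m import *
t=load('pics/top0.png');d=load('pics/side0.png')
def pr(s,us,vs):
    a=np.array([s["color"][v,u] for u in us for v in vs]).astype(int)
    print(us[0],vs[0],' '.join(f"{p[0]},{p[2]}" for p in a))
pr(t,range(248,278),[276]);pr(t,[263],range(262,292))
pr(t,range(206,242),[285]);pr(t,[225],range(268,296))
pr(t,range(246,272),[241]);pr(t,[258],range(228,254))
print('side')
pr(d,range(276,306),[209]);pr(d,[290],range(196,220))
pr(d,range(268,294),[191]);pr(d,[281],range(180,202))
pr(d,range(306,332),[202]);pr(d,[319],range(192,212))
E
```

```text
248 276 165,87 160,83 162,86 153,80 128,74 120,92 138,116 157,143 185,180 198,194 198,194 199,197 199,197 200,197 200,197 199,196 199,197 197,194 199,196 201,198 198,196 192,182 177,136 165,96 160,84 164,86 161,84 161,80 163,84 163,86
263 262 159,83 162,85 157,82 142,83 143,119 186,179 199,195 197,193 200,197 199,197 201,199 199,195 200,197 200,197 199,196 201,197 199,197 197,194 202,198 197,195 193,186 179,153 166,103 163,84 163,85 163,84 162,86 164,89 163,86 161,84
206 285 163,86 167,88 164,86 150,79 120,65 110,78 131,109 142,121 150,130 168,156 192,187 196,194 200,197 200,197 199,197 197,195 201,198 201,199 202,198 199,197 199,195 200,195 201,196 197,194 197,194 193,187 190,183 193,182 192,180 192,177 186,163 173,124 164,93 161,83 164,87 163,84
225 268 164,85 162,86 164,87 160,84 150,79 128,74 138,116 181,173 197,195 199,196 201,198 199,199 200,197 200,198 197,197 199,196 200,198 199,197 191,181 176,143 165,101 165,85 165,88 165,87 162,86 162,85 163,84 164,85
246 241 162,85 158,82 136,70 120,83 135,112 143,122 146,126 158,143 190,182 202,198 200,195 200,195 200,196 201,196 200,195
[... 706 characters left out ...]
 154,88 150,87 151,87 150,86 152,88 151,86 157,95 187,156 218,209 220,216 218,211 220,213 221,213 212,204 155,144 159,148 120,104 80,55 120,69 135,79 129,74 151,85 154,92 152,87 152,90 153,89
281 180 120,70 156,92 153,87 149,83 154,89 128,72 72,42 75,43 70,38 99,77 157,146 212,204 217,208 216,209 217,212 208,201 173,129 150,84 157,92 155,90 153,89 154,88
306 202 153,90 153,90 152,88 148,82 154,88 147,83 113,66 87,63 117,98 133,117 140,126 145,132 162,153 160,149 160,150 139,125 126,111 96,75 94,55 142,82 154,88 152,85 152,88 153,86 153,89 152,87
319 192 155,92 155,90 147,82 155,90 146,83 108,64 74,43 72,40 76,41 103,79 160,149 221,217 212,204 160,105 151,86 151,88 156,91 158,92 148,83 131,70
```

```bash
cat >> m.py <<'E'
def mouth(s,box,rl,bh,k=4):
    u0,v0,u1,v1=box
    im=cv2.resize(s["color"][v0:v1,u0:u1],None,fx=k,fy=k,interpolation=cv2.INTER_LINEAR).astype(int)
    m=((im[...,0]<rl)|(im[...,2]>bh)).astype(np.uint8)
    m=cv2.morphologyEx(m,cv2.MORPH_OPEN,np.ones((5,5)))
    c=max(cv2.findContours(m,cv2.RETR_EXTERNAL,cv2.CHAIN_APPROX_NONE)[0],key=cv2.contourArea)
    return (c[:,0,:]+.5)/k-.5+np.array([u0,v0])
E
python3 - <<'E'
from m import *
t=load('pics/top0.png');d=load('pics/side0.png')
for n,b,bs in [('sq',(246,262,278,294),(276,196,306,220)),('half',(206,266,242,297),(268,180,294,202)),('round',(246,228,270,252),(307,193,330,212))]:
  for s,bb,rl,bh in((t,b,143,120),(d,bs,130,117)):
    w=plane(s,mouth(s,bb,rl,bh),.06); r=rect(w); print(n,cen(w),np.array(r[0]),np.array(r[1]),r[2])
def L(c): return np.array([c[0],c[1]])
for s,bb,v in((t,(182,205,305,330),85),(d,(240,165,350,240),80)):
    c=blob(s,bb,lambda h:(h[...,1]>105)&(h[...,2]>v)&(h[...,0]<30))
    q=cv2.approxPolyDP(c.astype(np.float32),4,True)[:,0]; print(q, plane(s,q,.062))
E
```

```text
sq [0.5067 0.2266] [0.5071 0.2267] [0.047  0.0474] 6.702226161956787
sq [0.5106 0.2279] [0.5104 0.2278] [0.0471 0.0486] 6.898344039916992
half [0.493  0.3211] [0.4959 0.322 ] [0.0394 0.0696] 6.801077842712402
half [0.4965 0.3229] [0.4991 0.3234] [0.0386 0.0711] 5.647989273071289
round [0.5969 0.2367] [0.5972 0.2367] [0.0421 0.0381] 57.4449577331543
round [0.5999 0.2385] [0.5997 0.2383] [0.0426 0.0419] 76.86764526367188
[[277.375 214.125]
 [190.125 226.875]
 [202.375 320.375]
 [290.125 307.125]] [[0.6591 0.1826]
 [0.633  0.4037]
 [0.3978 0.3708]
 [0.4242 0.1542]]
[[343.125 207.375]
 [317.875 171.125]
 [302.625 173.625]
 [315.375 174.125]
 [314.125 186.875]
 [306.125 192.625]
 [298.375 174.875]
 [247.625 184.125]
 [265.625 224.875]] [[0.6628 0.1861]
 [0.6387 0.3975]
 [0.5862 0.3938]
 [0.6263 0.3816]
 [0.6045 0.3105]
 [0.5728 0.2854]
 [0.571  0.3896]
 [0.4032 0.3728]
 [0.426  0.1568]]
```

```bash
cat > go.py <<'E'
import sys
from h import *
np.set_printoptions(precision=4,suppress=True)
o=bot.get_obs(); Rc=R.from_rotvec(o["ee_rot"]); M=Rc.as_matrix(); p=np.array(o["tcp_pos"])
print('t',o['time_s'],'tcp',p,'y-yaw',np.degrees(np.arctan2(M[1,1],M[0,1])).round(2),'z',M[:,2],'q',np.array(o['joint_pos']).round(2),'w',round(o['gripper_width'],4))
if len(sys.argv)>1:
    x,y,z,a=map(float,sys.argv[1:5]); a=np.radians(a)
    cur=np.arctan2(M[1,1],M[0,1])
    for k in (0,1):
        b=a+k*np.pi
        Y=np.array([np.cos(b),np.sin(b),0]);Z=np.array([0,0,-1.]);T=np.c_[np.cross(Y,Z),Y,Z]
        print('row', M.T@(np.array([x,y,z])-p), R.from_matrix(M.T@T).as_rotvec())
E
python3 go.py 0.6655 -0.0697 0.12 -50
```

```text
t 0.1 tcp [0.2642 0.5933 0.2247] y-yaw 66.0 z [-0.0005 -0.0015 -1.    ] q [-1.19  0.47 -0.01  1.6   0.01  1.07 -0.06] w 0.0917
row [-0.6362 -0.4423  0.1055] [-0.0009  0.0017  2.0246]
row [-0.6362 -0.4423  0.1055] [-0.0015 -0.0008 -1.117 ]
```

jog_arm(deltas=[[[0.092,-0.636,-0.442,0.06,0,0,-1.117],[0.092,-0.636,-0.442,0.1,0,0,-1.117],[0.092,-0.636,-0.442,0.1,0,0,-1.117],[0.092,-0.636,-0.442,0.1,0,0,-1.117],[0.092,-0.636,-0.442,0.1,0,0,-1.117],[0.092,-0.636,-0.442,0.1,0,0,-1.117],[0.092,-0.636,-0.442,0.1,0,0,-1.117],[0.092,-0.636,-0.442,0.1,0,0,-1.117],[0.092,-0.636,-0.442,0.1,0,0,-1.117],[0.092,-0.636,-0.442,0.1,0,0,-1.117],[0.092,-0.636,-0.442,0.1,0,0,-1.117],[0.092,-0.636,-0.442,0.1,0,0,-1.117],[0.092,-0.636,-0.442,0.1,0,0,-1.117],[0.092,-0.636,-0.442,0.1,0,0,-1.117],[0.092,-0.636,-0.442,0.1,0,0,-1.117],[0.092,-0.636,-0.442,0.1,0,0,-1.117],[0.092,-0.636,-0.442,0.1,0,0,-1.117],[0.092,-0.636,-0.442,0.1,0,0,-1.117],[0.092,-0.636,-0.442,0.1,0,0,-1.117]]], grip_force=20)

```text
time_s: 2.0
tcp_pos: [0.665, -0.0668, 0.1253]
ee_rot: [1.077, -2.951, -0.002]
contact_force: [1.2, 1.3, 0.2]
gripper_width: 0.0919
grip_force: 0.0
```

```bash
python3 go.py 0.6655 -0.0697 0.031 -50
```

```text
t 2.0 tcp [ 0.665  -0.0668  0.1253] y-yaw 130.1 z [-0.0009  0.0012 -1.    ] q [ 0.05  0.6   0.    1.63 -0.    0.91  2.32] w 0.0919
row [ 0.0015 -0.0026  0.0943] [-0.0001  0.0024 -3.1398]
row [ 0.0015 -0.0026  0.0943] [0.0015 0.0001 0.0018]
```

jog_arm(deltas=[[[0.092,0.001,-0.001,0.045,0,0,0],[0.092,0.001,-0.001,0.094,0,0,0],[0.092,0.001,-0.001,0.094,0,0,0],[0.092,0.001,-0.001,0.094,0,0,0],[0.03,0.001,-0.001,0.094,0,0,0],[0.03,0.001,-0.001,0.094,0,0,0],[0.03,0.001,-0.001,0.094,0,0,0],[0.03,0.001,-0.001,0.094,0,0,0],[0.03,0.001,-0.001,0.094,0,0,0],[0.03,0.001,-0.001,0.094,0,0,0],[0.03,0.001,-0.001,0.094,0,0,0],[0.03,0.001,-0.001,0.094,0,0,0]]], grip_force=15)

```text
time_s: 3.2
tcp_pos: [0.6655, -0.0701, 0.0316]
ee_rot: [1.074, -2.952, -0.0]
contact_force: [-0.3, -0.4, 1.3]
gripper_width: 0.0399
grip_force: 15.0
```

```bash
python3 go.py 0.6655 -0.0697 0.031 -140
```

```text
t 3.2 tcp [ 0.6655 -0.0701  0.0316] y-yaw 130.0 z [-0.0001  0.     -1.    ] q [ 0.05  0.73  0.    1.66 -0.    0.75  2.32] w 0.0399
row [-0.0002  0.0003  0.0006] [ 0.0001  0.     -1.5708]
row [-0.0002  0.0003  0.0006] [ 0.     -0.0001  1.5707]
```

jog_arm(deltas=[[[0.092,0,0,0,0,0,0],[0.092,0,0,0,0,0,0],[0.092,0,0,0,0,0,0],[0.092,0,0,0,0,0,0],[0.092,0,0,-0.05,0,0,0],[0.092,0,0,-0.05,0,0,0],[0.092,0,0,-0.05,0,0,1.571],[0.092,0,0,-0.05,0,0,1.571],[0.092,0,0,-0.05,0,0,1.571],[0.092,0,0,-0.05,0,0,1.571],[0.092,0,0,-0.05,0,0,1.571],[0.092,0,0,-0.05,0,0,1.571],[0.092,0,0,-0.05,0,0,1.571],[0.092,0,0,-0.05,0,0,1.571],[0.092,0,0,-0.05,0,0,1.571],[0.092,0,0,-0.05,0,0,1.571],[0.092,0,0,-0.05,0,0,1.571],[0.092,0,0,-0.05,0,0,1.571]]])

```text
time_s: 5.0
tcp_pos: [0.6656, -0.0697, 0.0816]
ee_rot: [1.327, 2.847, -0.0]
contact_force: [-0.1, 0.5, 0.1]
gripper_width: 0.0916
grip_force: 0.0
```

```bash
python3 go.py 0.6655 -0.0697 0.031 40
python3 - <<'E'
from m import *
for n in('top','side'):
    s=snap(n,f'pics/{n}1.png')
    b=(360,196,394,228) if n=='top' else (358,260,390,292)
    c=blob(s,b,lambda h:(h[...,1]<(38 if n=='top' else 45))&(h[...,2]>130));w=plane(s,c,.04);print(n,cen(w),rect(w))
E
```

```text
t 5.0 tcp [ 0.6656 -0.0697  0.0816] y-yaw 40.02 z [ 0.0003 -0.0003 -1.    ] q [-0.22  0.68  0.39  1.67 -0.33  0.85  1.01] w 0.0916
row [ 0.0002 -0.0001  0.0506] [0.     0.0005 0.0003]
row [ 0.0002 -0.0001  0.0506] [-0.0007  0.0001 -3.1413]Traceback (most recent call last):
  File "<stdin>", line 5, in <module>
  File "m.py", line 8, in blob
    c=max(cv2.findContours(m,cv2.RETR_EXTERNAL,cv2.CHAIN_APPROX_NONE)[0],key=cv2.contourArea)
ValueError: max() iterable argument is empty
```

jog_arm(deltas=[[[0.092,0,0,0.05,0,0,0],[0.092,0,0,0.05,0,0,0],[0.03,0,0,0.05,0,0,0],[0.03,0,0,0.05,0,0,0],[0.03,0,0,0.05,0,0,0],[0.03,0,0,0.05,0,0,0],[0.03,0,0,0.05,0,0,0],[0.03,0,0,0.05,0,0,0],[0.03,0,0,0.05,0,0,0]]], grip_force=15)

```text
time_s: 5.95
tcp_pos: [0.6657, -0.07, 0.0319]
ee_rot: [1.328, 2.847, 0.0]
contact_force: [-0.2, 1.0, 2.4]
gripper_width: 0.0399
grip_force: 15.0
```

```bash
python3 go.py
```

```text
t 5.95 tcp [ 0.6657 -0.07    0.0319] y-yaw 40.0 z [ 0.0006  0.0001 -1.    ] q [-0.2   0.75  0.37  1.68 -0.36  0.78  1.03] w 0.0399
```

jog_arm(deltas=[[[0.092,0,0,0,0,0,0],[0.092,0,0,0,0,0,0],[0.092,0,0,0,0,0,0],[0.092,0,0,-0.05,0,0,0],[0.092,0.04,0,-0.08,0,0,0],[0.092,0.3,0,-0.12,0,0,0],[0.092,0.3,0,-0.12,0,0,0],[0.092,0.3,0,-0.12,0,0,0],[0.092,0.3,0,-0.12,0,0,0],[0.092,0.3,0,-0.12,0,0,0],[0.092,0.3,0,-0.12,0,0,0],[0.092,0.3,0,-0.12,0,0,0]]])

```text
time_s: 7.15
tcp_pos: [0.4714, 0.1623, 0.1521]
ee_rot: [-1.321, -2.85, -0.002]
contact_force: [0.5, 0.7, -0.1]
gripper_width: 0.0919
grip_force: 0.0
```

```bash
python3 go.py
python3 - <<'E'
from m import *
for n in('top','side'):
    s=snap(n,f'pics/{n}1.png')
    b=(360,196,394,228) if n=='top' else (358,260,390,292)
    try:
        c=blob(s,b,lambda h:(h[...,1]<(38 if n=='top' else 45))&(h[...,2]>130));w=plane(s,c,.04);print(n,cen(w),rect(w))
    except Exception as e: print(n,e)
E
```

```text
t 7.15 tcp [0.4714 0.1623 0.1521] y-yaw 40.28 z [ 0.0001  0.0014 -1.    ] q [-0.75  0.32  0.42  2.06 -0.18  0.8   0.48] w 0.0919
top [ 0.6632 -0.0697] ((0.6631916761398315, -0.06933927536010742), (0.03921427205204964, 0.042182762175798416), 40.901180267333984)
side [ 0.6668 -0.0705] ((0.666735053062439, -0.0702809989452362), (0.03918719291687012, 0.038927093148231506), 39.54482650756836)
```

```bash
python3 go.py 0.6656 -0.07 0.031 40 | tail -2
```

```text
row [-0.2991 -0.      0.121 ] [ 0.0006  0.0007 -0.0005]
row [-0.2991 -0.      0.121 ] [ 0.0011 -0.001   3.1411]
```

jog_arm(deltas=[[[0.092,-0.26,0,0.04,0,0,0],[0.092,-0.26,0,0.04,0,0,0],[0.092,-0.26,0,0.04,0,0,0],[0.092,-0.26,0,0.04,0,0,0],[0.092,-0.26,0,0.04,0,0,0],[0.092,-0.3,0,0.06,0,0,0],[0.092,-0.3,0,0.07,0,0,0],[0.092,-0.3,0,0.07,0,0,0],[0.092,-0.3,0,0.07,0,0,0]]])

```text
time_s: 8.15
tcp_pos: [0.6646, -0.0702, 0.0808]
ee_rot: [-1.328, -2.845, 0.001]
contact_force: [0.2, 1.1, -0.6]
gripper_width: 0.092
grip_force: 0.0
```

```bash
python3 go.py 0.6656 -0.07 0.031 40
```

```text
t 8.15 tcp [ 0.6646 -0.0702  0.0808] y-yaw 39.94 z [-0.002   0.0004 -1.    ] q [-0.23  0.69  0.41  1.67 -0.34  0.86  1.02] w 0.092
row [-0.0006  0.0009  0.0498] [-0.0012 -0.0016 -0.001 ]
row [-0.0006  0.0009  0.0498] [-0.0025  0.0019  3.1406]
```

jog_arm(deltas=[[[0.092,0,0,0.05,0,0,0],[0.092,0,0,0.05,0,0,0],[0.092,0,0,0.05,0,0,0],[0.03,0,0,0.05,0,0,0],[0.03,0,0,0.05,0,0,0],[0.03,0,0,0.05,0,0,0],[0.03,0,0,0.05,0,0,0],[0.03,0,0,0.05,0,0,0],[0.03,0,0,0.05,0,0,0],[0.03,0,0,0.05,0,0,0],[0.03,0,0,0.02,0,0,0],[0.03,0,0,-0.03,0,0,0],[0.03,0,0,-0.08,0,0,0],[0.03,0,0,-0.08,0,0,0],[0.03,0,0,-0.08,0,0,0]]], grip_force=20)

```text
time_s: 9.65
tcp_pos: [0.666, -0.07, 0.1628]
ee_rot: [1.327, 2.845, 0.002]
contact_force: [-0.2, 0.4, -2.0]
gripper_width: 0.0398
grip_force: 20.0
```

```bash
python3 go.py 0.5092 0.2271 0.12 6.7
```

```text
t 9.65 tcp [ 0.666  -0.07    0.1628] y-yaw 39.99 z [ 0.0023  0.0003 -1.    ] q [-0.26  0.59  0.45  1.63 -0.3   0.99  0.99] w 0.0398
row [0.3285 0.0708 0.0425] [0.0023 0.0006 0.581 ]
row [0.3285 0.0708 0.0425] [-0.0008  0.003  -2.5606]
```

jog_arm(deltas=[[[0.03,0.3285,0.0708,0,0,0,0.581],[0.03,0.3285,0.0708,0,0,0,0.581],[0.03,0.3285,0.0708,0,0,0,0.581],[0.03,0.3285,0.0708,0,0,0,0.581],[0.03,0.3285,0.0708,0,0,0,0.581],[0.03,0.3285,0.0708,0,0,0,0.581],[0.03,0.3285,0.0708,0,0,0,0.581],[0.03,0.3285,0.0708,0.02,0,0,0.581],[0.03,0.3285,0.0708,0.04,0,0,0.581],[0.03,0.3285,0.0708,0.04,0,0,0.581],[0.03,0.3285,0.0708,0.04,0,0,0.581],[0.03,0.3285,0.0708,0.04,0,0,0.581]]])

```text
time_s: 10.85
tcp_pos: [0.509, 0.2267, 0.1218]
ee_rot: [2.089, 2.346, -0.0]
contact_force: [1.1, 0.5, -0.7]
gripper_width: 0.0399
grip_force: 20.0
```

```bash
python3 go.py 0.5092 0.2271 0.095 6.7
```

```text
t 10.85 tcp [0.509  0.2267 0.1218] y-yaw 6.65 z [ 0.0002 -0.0003 -1.    ] q [-0.91  0.48  0.55  1.95 -0.34  0.81 -0.05] w 0.0399
row [0.0004 0.0002 0.0268] [ 0.0002  0.0003 -0.0009]
row [0.0004 0.0002 0.0268] [ 0.0005 -0.0003  3.1407]
```

jog_arm(deltas=[[[0.03,0.0004,0.0002,0.027,0,0,0],[0.03,0.0004,0.0002,0.027,0,0,0],[0.03,0.0004,0.0002,0.027,0,0,0],[0.03,0.0004,0.0002,0.03,0,0,0],[0.03,0.0004,0.0002,0.034,0,0,0],[0.03,0.0004,0.0002,0.037,0,0,0],[0.03,0.0004,0.0002,0.037,0,0,0]]])

```text
time_s: 11.55
tcp_pos: [0.5086, 0.2275, 0.0844]
ee_rot: [-2.088, -2.347, 0.001]
contact_force: [-0.2, -0.1, -0.6]
gripper_width: 0.0398
grip_force: 20.0
```

```bash
python3 go.py 0.5092 0.2271 0.0755 6.7
```

```text
t 11.55 tcp [0.5086 0.2275 0.0844] y-yaw 6.7 z [-0.0004 -0.0002 -1.    ] q [-0.88  0.54  0.51  1.96 -0.39  0.74 -0.02] w 0.0398
row [-0.0005  0.0006  0.0089] [-0.0004  0.0001  0.0001]
row [-0.0005  0.0006  0.0089] [-0.0002 -0.0006 -3.1415]
```

jog_arm(deltas=[[[0.03,0,0,0.005,0,0,0],[0.03,0,0,0.0085,0,0,0],[0.03,0,0,0.0095,0,0,0],[0.03,0,0,0.0095,0,0,0]]])

```text
time_s: 11.95
tcp_pos: [0.5087, 0.2276, 0.0755]
ee_rot: [-2.087, -2.347, 0.0]
contact_force: [-2.7, -0.0, 5.2]
gripper_width: 0.0394
grip_force: 20.0
```

jog_arm(deltas=[[[0.055,0,0,0,0,0,0],[0.055,0,0,0,0,0,0],[0.055,0,0,0,0,0,0],[0.055,0,0,-0.04,0,0,0],[0.055,0,0,-0.08,0,0,0],[0.09,0,0,-0.08,0,0,0],[0.09,0,0,-0.08,0,0,0]]])

```text
time_s: 12.65
tcp_pos: [0.509, 0.228, 0.1557]
ee_rot: [2.087, 2.348, 0.003]
contact_force: [0.3, -0.3, -1.0]
gripper_width: 0.0691
grip_force: 0.0
```

```bash
python3 go.py 0.595 -0.2625 0.15 -30
```

```text
t 12.65 tcp [0.509  0.228  0.1557] y-yaw 6.72 z [ 0.0013  0.0014 -1.    ] q [-0.94  0.43  0.58  1.92 -0.31  0.87 -0.08] w 0.0691
row [-0.4972  0.028   0.0051] [ 0.001  -0.0017  0.6408]
row [-0.4972  0.028   0.0051] [ 0.0021  0.0013 -2.5008]
```

```bash
python3 go.py 0.5964 -0.2619 0.15 60.6|tail -2
```

```text
row [-0.4967  0.0295  0.0051] [ 0.0019 -0.0004 -0.9404]
row [-0.4967  0.0295  0.0051] [-0.0005 -0.0023  2.2011]
```

jog_arm(deltas=[[[0.092,-0.4973,0.03,0,0,0,-0.94],[0.092,-0.4973,0.03,0,0,0,-0.94],[0.092,-0.4973,0.03,0,0,0,-0.94],[0.092,-0.4973,0.03,0,0,0,-0.94],[0.092,-0.4973,0.03,0,0,0,-0.94],[0.092,-0.4973,0.03,0,0,0,-0.94],[0.092,-0.4973,0.03,0,0,0,-0.94],[0.092,-0.4973,0.03,0,0,0,-0.94],[0.092,-0.4973,0.03,0,0,0,-0.94],[0.092,-0.4973,0.03,0,0,0,-0.94],[0.092,-0.4973,0.03,0,0,0,-0.94],[0.092,-0.4973,0.03,0.03,0,0,-0.94],[0.092,-0.4973,0.03,0.06,0,0,-0.94],[0.092,-0.4973,0.03,0.07,0,0,-0.94],[0.092,-0.4973,0.03,0.07,0,0,-0.94]]])

```text
time_s: 14.15
tcp_pos: [0.5949, -0.2616, 0.0824]
ee_rot: [-0.796, -3.034, -0.001]
contact_force: [0.0, 0.3, -0.3]
gripper_width: 0.092
grip_force: 0.0
```

```bash
python3 go.py 0.5964 -0.2619 0.031 60.6
python3 - <<'E'
from m import *
t=snap('top','pics/top2.png')
G=lambda v:(lambda h:(h[...,0]>38)&(h[...,0]<75)&(h[...,1]>45)&(h[...,2]>v))
print(cv2.imread('pics/top2.png')[272,260])
E
```

```text
t 14.15 tcp [ 0.5949 -0.2616  0.0824] y-yaw 60.58 z [-0.0049  0.0019 -1.    ] q [ 0.08  0.66  0.4   1.72 -0.33  0.84  1.68] w 0.092
row [-0.0017  0.0005  0.0514] [-0.0008 -0.0052 -0.0003]
row [-0.0017  0.0005  0.0514] [-0.0082  0.0012  3.1413]
[173 182 187]
```

jog_arm(deltas=[[[0.092,0,0,0.04,0,0,0],[0.092,0,0,0.051,0,0,0],[0.092,0,0,0.051,0,0,0],[0.092,0,0,0.051,0,0,0]]])

```text
time_s: 14.6
tcp_pos: [0.5974, -0.2632, 0.0355]
ee_rot: [0.798, 3.037, -0.0]
contact_force: [0.5, -0.5, 0.8]
gripper_width: 0.0919
grip_force: 0.0
```

```bash
python3 go.py 0.5964 -0.2619 0.031 60.6
```

```text
t 14.6 tcp [ 0.5974 -0.2632  0.0355] y-yaw 60.56 z [ 0.0015 -0.0006 -1.    ] q [ 0.1   0.72  0.37  1.73 -0.36  0.76  1.71] w 0.0919
row [0.0015 0.0006 0.0045] [ 0.0002  0.0016 -0.0006]
row [0.0015 0.0006 0.0045] [ 0.0025 -0.0003  3.141 ]
```

jog_arm(deltas=[[[0.092,0,0,0,0,0,0],[0.092,0,0,0,0,0,0],[0.092,0,0,0,0,0,0]]])

```text
time_s: 14.9
tcp_pos: [0.5972, -0.263, 0.0351]
ee_rot: [0.798, 3.037, -0.0]
contact_force: [0.4, -0.0, 0.2]
gripper_width: 0.0918
grip_force: 0.0
```

```bash
python3 go.py 0.5964 -0.2619 0.031 60.6
```

```text
t 14.9 tcp [ 0.5972 -0.263   0.0351] y-yaw 60.56 z [ 0.0015 -0.0004 -1.    ] q [ 0.1   0.72  0.37  1.73 -0.36  0.76  1.71] w 0.0918
row [0.0012 0.0006 0.0041] [ 0.0004  0.0015 -0.0007]
row [0.0012 0.0006 0.0041] [ 0.0023 -0.0006  3.1409]
```

jog_arm(deltas=[[[0.092,0.0012,0.0006,0.004,0,0,0],[0.092,0.0012,0.0006,0.004,0,0,0],[0.02,0.0012,0.0006,0.004,0,0,0],[0.02,0.0012,0.0006,0.004,0,0,0],[0.02,0.0012,0.0006,0.004,0,0,0],[0.02,0.0012,0.0006,0.004,0,0,0],[0.02,0.0012,0.0006,0.004,0,0,0],[0.02,0.0012,0.0006,0.004,0,0,0],[0.02,0.0012,0.0006,0.004,0,0,0],[0.02,0.0012,0.0006,0.004,0,0,0]]], grip_force=20)

```text
time_s: 15.9
tcp_pos: [0.5959, -0.2617, 0.0301]
ee_rot: [0.798, 3.038, 0.0]
contact_force: [-0.3, 0.3, -0.7]
gripper_width: 0.0314
grip_force: 20.0
```

```bash
python3 go.py 0.4979 0.3227 0.155 6.7
```

```text
t 15.9 tcp [ 0.5959 -0.2617  0.0301] y-yaw 60.56 z [ 0.0001  0.     -1.    ] q [ 0.1   0.73  0.37  1.73 -0.36  0.75  1.71] w 0.0314
row [ 0.3726  0.4608 -0.1249] [0.0001 0.     0.94  ]
row [ 0.3726  0.4608 -0.1249] [-0.      0.0001 -2.2016]
```

jog_arm(deltas=[[[0.02,0,0,-0.03,0,0,0],[0.02,0,0,-0.08,0,0,0],[0.02,0,0,-0.13,0,0,0],[0.02,0,0,-0.13,0,0,0],[0.02,0,0,-0.13,0,0,0],[0.02,0,0,-0.13,0,0,0]]])

```text
time_s: 16.5
tcp_pos: [0.5949, -0.261, 0.1586]
ee_rot: [-0.797, -3.036, -0.001]
contact_force: [1.3, -0.2, -0.2]
gripper_width: 0.0315
grip_force: 20.0
```

```bash
python3 go.py 0.4979 0.3227 0.155 6.7
```

```text
t 16.5 tcp [ 0.5949 -0.261   0.1586] y-yaw 60.57 z [-0.0023  0.0012 -1.    ] q [ 0.05  0.56  0.44  1.68 -0.28  0.96  1.65] w 0.0315
row [0.3713 0.4607 0.0045] [-0.0013 -0.0024  0.9402]
row [0.3713 0.4607 0.0045] [ 0.0028 -0.0016 -2.2014]
```

jog_arm(deltas=[[[0.02,0.3718,0.4607,0,0,0,0.94],[0.02,0.3718,0.4607,0,0,0,0.94],[0.02,0.3718,0.4607,0,0,0,0.94],[0.02,0.3718,0.4607,0,0,0,0.94],[0.02,0.3718,0.4607,0,0,0,0.94],[0.02,0.3718,0.4607,0,0,0,0.94],[0.02,0.3718,0.4607,0,0,0,0.94],[0.02,0.3718,0.4607,0,0,0,0.94],[0.02,0.3718,0.4607,0,0,0,0.94],[0.02,0.3718,0.4607,0,0,0,0.94],[0.02,0.3718,0.4607,0,0,0,0.94],[0.02,0.3718,0.4607,0,0,0,0.94],[0.02,0.3718,0.4607,0.035,0,0,0.94],[0.02,0.3718,0.4607,0.035,0,0,0.94],[0.02,0.3718,0.4607,0.035,0,0,0.94],[0.02,0.3718,0.4607,0.035,0,0,0.94]]])

```text
time_s: 18.1
tcp_pos: [0.4995, 0.3207, 0.1256]
ee_rot: [2.09, 2.344, -0.0]
contact_force: [-0.5, -0.0, -0.6]
gripper_width: 0.0312
grip_force: 20.0
```

```bash
python3 go.py 0.4979 0.3227 0.093 6.7
python3 - <<'E'
from m import *
s=snap('side','pics/side3.png'); t=snap('top','pics/top3.png')
a=cv2.imread('pics/side3.png')[140:240,230:350];b=cv2.imread('pics/top3.png')[200:330,180:310]
out=np.zeros((400,800,3),np.uint8);x=cv2.resize(a,None,fx=3.3,fy=3.3,interpolation=2);y=cv2.resize(b,None,fx=3,fy=3,interpolation=2)
out[:x.shape[0],:x.shape[1]]=x;out[:y.shape[0],405:405+y.shape[1]]=y;cv2.imwrite('pics/c3.png',out)
E
```

```text
t 18.1 tcp [0.4995 0.3207 0.1256] y-yaw 6.55 z [ 0.0006 -0.0006 -1.    ] q [-1.06  0.54  0.57  1.85 -0.37  0.86 -0.19] w 0.0312
row [ 0.0022 -0.0013  0.0326] [ 0.0005  0.0007 -0.0026]
row [ 0.0022 -0.0013  0.0326] [ 0.001  -0.0008  3.139 ]
```

View pics/c3.png

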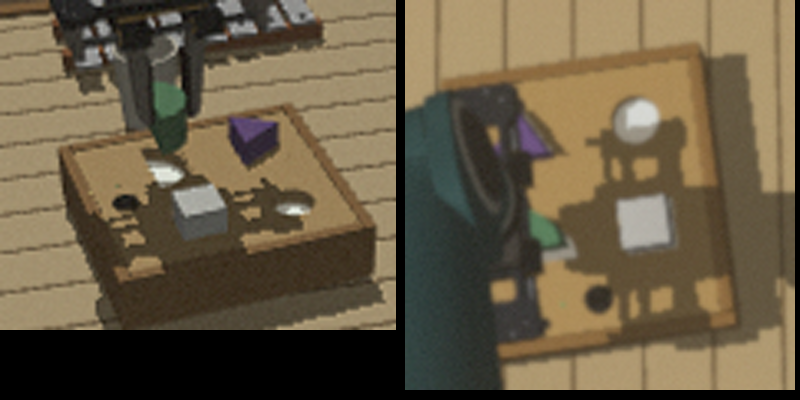

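The crop shows the square home at about (199,210) in the side panel, and the half circle held over its recess at (168,115), round side towards +x. I'll lower it next.

jog_arm(deltas=[[[0.02,0.0018,-0.001,0.02,0,0,-0.002],[0.02,0.0022,-0.0013,0.031,0,0,-0.0026],[0.02,0.0022,-0.0013,0.031,0,0,-0.0026],[0.02,0.0022,-0.0013,0.031,0,0,-0.0026]]])

```text
time_s: 18.6
tcp_pos: [0.4974, 0.3239, 0.0945]
ee_rot: [2.086, 2.349, 0.0]
contact_force: [0.2, -0.2, -1.2]
gripper_width: 0.0312
grip_force: 20.0
```

```bash
python3 go.py 0.4979 0.3227 0.083 6.7
```

```text
t 18.6 tcp [0.4974 0.3239 0.0945] y-yaw 6.81 z [ 0.0003  0.0001 -1.    ] q [-1.04  0.58  0.54  1.87 -0.41  0.8  -0.17] w 0.0312
row [-0.0013  0.0004  0.0115] [ 0.0003 -0.      0.0019]
row [-0.0013  0.0004  0.0115] [ 0.      0.0005 -3.1397]
```

jog_arm(deltas=[[[0.02,-0.0008,0.0004,0.003,0,0,0.002],[0.02,-0.0008,0.0004,0.007,0,0,0.002],[0.02,-0.0008,0.0004,0.0115,0,0,0.002],[0.02,-0.0008,0.0004,0.0115,0,0,0.002]]])

```text
time_s: 19.0
tcp_pos: [0.4982, 0.3241, 0.0856]
ee_rot: [-2.086, -2.347, -0.003]
contact_force: [-6.3, -3.8, 20.4]
gripper_width: 0.0313
grip_force: 20.0
```

```bash
python3 go.py 0.4979 0.3227 0.074 6.7
```

```text
t 19.0 tcp [0.4982 0.3241 0.0856] y-yaw 6.72 z [ 0.0002  0.0027 -1.    ] q [-1.03  0.59  0.53  1.87 -0.42  0.78 -0.16] w 0.0313
row [-0.0014 -0.0004  0.0116] [ 0.0006 -0.0027  0.0003]
row [-0.0014 -0.0004  0.0116] [ 0.0042  0.0009 -3.1413]
```

jog_arm(deltas=[[[0.02,0,0,-0.004,0,0,0],[0.02,-0.0012,-0.0008,-0.006,0,0,0],[0.02,-0.0012,-0.0008,-0.006,0,0,0],[0.02,-0.0012,-0.0008,-0.006,0,0,0]]])

```text
time_s: 19.4
tcp_pos: [0.4967, 0.3221, 0.0883]
ee_rot: [2.087, 2.348, -0.001]
contact_force: [0.6, -0.5, -0.2]
gripper_width: 0.0317
grip_force: 20.0
```

```bash
python3 go.py 0.4979 0.3227 0.074 6.7
```

```text
t 19.4 tcp [0.4967 0.3221 0.0883] y-yaw 6.73 z [-0.0002 -0.0003 -1.    ] q [-1.04  0.59  0.54  1.88 -0.41  0.79 -0.16] w 0.0317
row [0.0005 0.0013 0.0143] [-0.0002  0.0003  0.0006]
row [0.0005 0.0013 0.0143] [-0.0004 -0.0004 -3.141 ]
```

jog_arm(deltas=[[[0.02,0,0,0.003,0,0,0],[0.02,0,0,0.006,0,0,0],[0.02,0,0,0.008,0,0,0],[0.02,0,0,0.008,0,0,0]]])

```text
time_s: 19.8
tcp_pos: [0.4965, 0.322, 0.08]
ee_rot: [-2.087, -2.348, 0.002]
contact_force: [-0.9, 0.9, -1.2]
gripper_width: 0.0315
grip_force: 20.0
```

```bash
python3 go.py 0.4979 0.3227 0.074 6.7
```

```text
t 19.8 tcp [0.4965 0.322  0.08  ] y-yaw 6.73 z [-0.0007 -0.0007 -1.    ] q [-1.03  0.6   0.53  1.88 -0.42  0.78 -0.15] w 0.0315
row [0.0006 0.0015 0.006 ] [-0.0008  0.0007  0.0006]
row [0.0006 0.0015 0.006 ] [-0.001  -0.0013 -3.141 ]
```

jog_arm(deltas=[[[0.02,0,0,0.003,0,0,0],[0.02,0,0,0.006,0,0,0],[0.02,0,0,0.007,0,0,0],[0.02,0,0,0.007,0,0,0]]])

```text
time_s: 20.2
tcp_pos: [0.4966, 0.3222, 0.0733]
ee_rot: [-2.087, -2.348, 0.001]
contact_force: [-0.3, 0.6, -1.1]
gripper_width: 0.0317
grip_force: 20.0
```

jog_arm(deltas=[[[0.05,0,0,0,0,0,0],[0.05,0,0,0,0,0,0],[0.05,0,0,0,0,0,0],[0.05,0,0,-0.04,0,0,0],[0.05,0,0,-0.09,0,0,0],[0.092,0,0,-0.1,0,0,0],[0.092,-0.2,0,-0.1,0,0,0],[0.092,-0.3,0,-0.1,0,0,0],[0.092,-0.3,0,-0.1,0,0,0],[0.092,-0.3,0,-0.1,0,0,0],[0.092,-0.3,0,-0.1,0,0,0],[0.092,-0.3,0,-0.1,0,0,0]]])

```text
time_s: 21.4
tcp_pos: [0.5319, 0.0224, 0.1736]
ee_rot: [2.087, 2.348, 0.001]
contact_force: [1.1, 0.1, 0.1]
gripper_width: 0.0918
grip_force: 0.0
```

```bash
python3 - <<'E'
from m import *
s=snap('side','pics/side4.png'); t=snap('top','pics/top4.png')
b=cv2.imread('pics/side4.png')[165:242,240:350];a=cv2.imread('pics/top4.png')[205:330,180:310]
out=np.zeros((400,800,3),np.uint8);x=cv2.resize(a,None,fx=3,fy=3,interpolation=2);y=cv2.resize(b,None,fx=3.6,fy=3.6,interpolation=2)
out[:x.shape[0],:x.shape[1]]=x;out[:y.shape[0],400:400+y.shape[1]]=y;cv2.imwrite('pics/c4.png',out)
G=lambda v:(lambda h:(h[...,0]>38)&(h[...,0]<75)&(h[...,1]>45)&(h[...,2]>v))
for sm,bb in((t,(200,260,245,300)),(s,(262,170,300,205))):
    try: w=plane(sm,blob(sm,bb,G(88)),.084);print(rect(w))
    except Exception as e: print(e)
E
python3 go.py
```

```text
((0.4943092465400696, 0.3189711570739746), (0.03185605630278587, 0.06320071220397949), 6.225117206573486)
max() iterable argument is empty
t 21.5 tcp [0.5322 0.016  0.1742] y-yaw 6.05 z [ 0.0017 -0.0028 -1.    ] q [-0.65  0.38  0.69  1.97 -0.31  0.89  0.31] w 0.0914
```

View pics/c4.png

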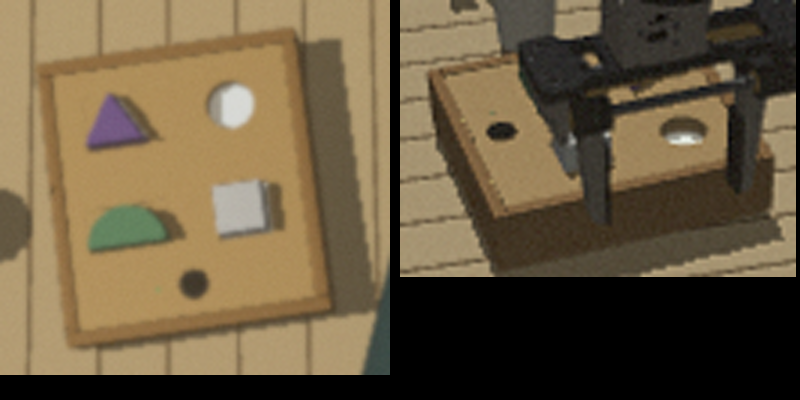

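```bash
python3 - <<'E'
from m import *
t=load('pics/top4.png');t0=load('pics/top0.png')
w=plane(t,blob(t,(246,258,272,288),lambda h:(h[...,1]<38)&(h[...,2]>130)),.084);print('sq',rect(w))
P=lambda h:(h[...,0]>115)&(h[...,0]<170)&(h[...,2]>90)&(h[...,1]>40)
for s in(t0,t):
    w=plane(s,blob(s,(200,230,236,260),P),.084);print('tri',cv2.minEnclosingTriangle(w[:,None])[1][:,0],cen(w))
E
```

```text
sq ((0.5064916014671326, 0.22649520635604858), (0.03935399278998375, 0.038669150322675705), 6.557918548583984)
tri [[0.5678 0.3035]
 [0.5611 0.3536]
 [0.6059 0.3339]] [0.5783 0.3306]
tri [[0.5672 0.3036]
 [0.5605 0.3539]
 [0.6062 0.3338]] [0.5779 0.3305]
```

Top panel: half circle at (128,228), square at (240,208) and triangle (115,122) all sit in place. The round recess at (230,105) is empty. Now the tongs.

```bash
python3 - <<'E'
from m import *
t=load('pics/top0.png');d=load('pics/side0.png')
a=cv2.resize(t["color"][250:340,365:425],None,fx=6,fy=6,interpolation=2)[...,::-1]
b=cv2.resize(d["color"][280:325,248:340],None,fx=4.6,fy=4.6,interpolation=2)[...,::-1]
out=np.zeros((545,800,3),np.uint8);out[:540,:360]=a;out[:b.shape[0],370:370+b.shape[1]]=b;cv2.imwrite('pics/c5.png',out)
def pr(s,us,vs): print(us[0],vs[0],' '.join(f"{p[0]},{p[2]}" for p in [s["color"][v,u].astype(int) for u in us for v in vs]))
for v in(265,285,305): pr(t,range(374,416),[v])
pr(t,[387],range(310,336))
for u in(275,300,325): pr(d,[u],range(284,320))
pr(d,range(250,270),[301])
E
```

```text
374 265 126,78 149,93 162,105 164,105 163,102 161,102 141,89 110,59 100,51 99,60 98,62 99,63 117,73 151,97 163,104 163,102 162,104 163,103 163,105 163,102 163,106 164,105 152,95 126,76 139,85 158,100 164,105 165,105 165,106 166,106 163,105 163,103 158,100 132,78 107,56 99,52 92,55 96,62 97,61 113,72 145,91 161,103
374 285 142,86 124,74 152,96 162,103 150,93 117,68 99,51 96,59 95,59 99,65 114,72 149,94 159,100 165,103 162,103 162,104 164,106 162,104 163,105 165,105 163,104 165,105 164,104 151,95 126,75 140,86 158,99 152,94 117,69 100,51 95,52 96,61 95,61 101,63 126,79 156,100 163,105 164,104 162,103 161,102 165,103 164,103
374 305 158,98 135,83 113,65 98,52 98,51 92,53 96,61 96,64 115,73 152,97 160,103 163,104 162,105 162,103 163,105 163,105 165,105 163,104 163,104 161,103 166,105 157,99 134,84 111,60 95,44 83,45 86,53 95,60 98,64 129,84 155,100 162,105 163,104 162,103 163,102 164,106 166,106 163,105 163,105 164,104 163,104 163,104
387 310 165,106 164,106 165,104 163,103 161,102 163,106 162,103 163,103 162,105 163,106 164,105 161,102 163,106 163,106 163,102 163,104 163,104 162,106 160
[... 252 characters left out ...]
36 81,57 81,56 75,49 75,47 133,88 166,114 161,111 159,109
300 284 157,108 155,103 156,105 158,107 154,105 123,78 100,60 75,47 76,50 74,46 74,45 78,51 82,55 94,65 90,64 104,70 163,113 163,110 160,109 158,107 159,110 157,108 134,86 95,49 58,37 57,33 59,31 49,28 55,31 69,44 83,56 81,57 80,54 114,76 162,110 157,106
325 284 155,106 157,107 155,107 132,84 105,59 76,52 78,49 75,47 72,47 76,48 82,50 92,61 95,64 107,74 160,110 157,106 156,107 155,107 161,110 157,108 160,111 149,102 94,58 131,88 106,55 75,43 58,36 60,35 56,29 55,27 61,35 81,53 79,54 82,58 100,67 169,118
250 301 105,66 109,68 113,68 136,92 125,81 98,62 98,50 101,54 63,36 72,45 94,64 88,60 88,60 85,55 86,58 87,61 83,57 85,59 85,56 88,59
```

View pics/c5.png

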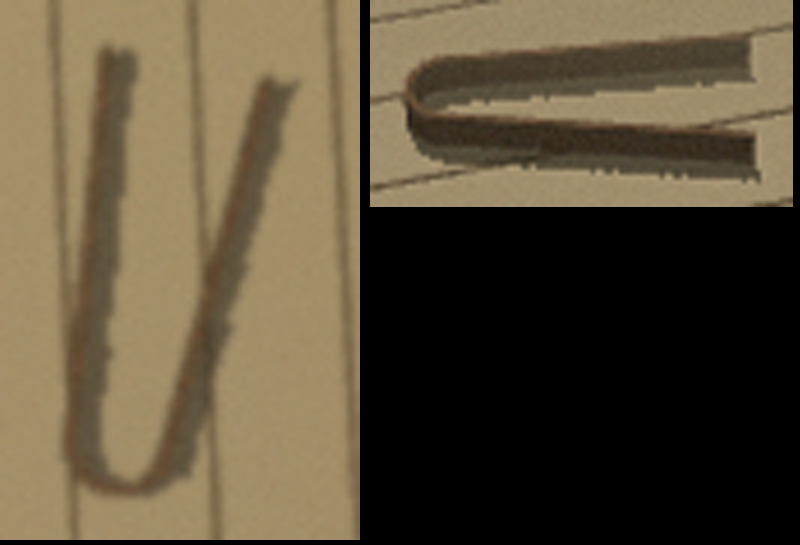

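The crop shows the tongs lying with the bend at (125,490), the left tip at (106,47) and the right tip at (270,80). The top edge is the reddish line. I'll fit lines to the arms.

```bash
python3 - <<'E'
from m import *
t=load('pics/top0.png');d=load('pics/side0.png')
def arm(s,rng,axis):
    pts=[]
    for r in rng:
        (k,lo,hi)=r
        px=[(i,s["color"][k,i].astype(float)) if axis else (i,s["color"][i,k].astype(float)) for i in range(lo,hi)]
        w=np.array([max(0,p[0]/p[2]-1.68)*(p[0]<135) for _,p in px])
        if w.sum()>.08:
            c=(w*[i for i,_ in px]).sum()/w.sum(); pts.append((c,k) if axis else (k,c))
    return np.array(pts)
def fit(s,p,z=.022):
    w=plane(s,p,z); l=cv2.fitLine(w,cv2.DIST_HUBER,0,.01,.01).ravel(); return l,w
Lt=arm(t,[(v,int(381.7-(v-265)*.11)-4,int(381.7-(v-265)*.11)+5) for v in range(259,320)],1)
Rt=arm(t,[(v,int(408.5-(v-265)*.265)-4,int(408.5-(v-265)*.265)+5) for v in range(265,320)],1)
Ls=arm(d,[(u,int(291.7-(u-275)*.075)-3,int(291.7-(u-275)*.075)+4) for u in range(272,330)],0)
Rs=arm(d,[(u,int(305.5+(u-275)*.06)-3,int(305.5+(u-275)*.06)+4) for u in range(272,330)],0)
B=arm(t,[(u,322,335) for u in range(383,390)],0); print('bend',B.round(1).tolist(), plane(t,B,.022).mean(0))
off={0:np.array([.0021,-.0005]),1:np.array([-.0014,.0004])}
for i,(s,l,r) in enumerate([(t,Lt,Rt),(d,Ls,Rs)]):
    f1,w1=fit(s,l);f2,w2=fit(s,r)
    a1=np.degrees(np.arctan2(f1[1],f1[0])*1); a2=np.degrees(np.arctan2(f2[1],f2[0]))
    X=w1[np.argmax(w1[:,0])],w2[np.argmax(w2[:,0])]
    print('LR ang',a1,a2,'mean',(a1+a2)/2,len(w1),len(w2)); 
    a=np.radians((a1+a2)/2); ax=np.array([np.cos(a),np.sin(a)]); n=np.array([-ax[1],ax[0]])
    # midline: points of both arms -> n-coordinate as fn of along coordinate
    g=lambda f,x:(f[:2]@n)+(x-f[:2]@ax)*(f[2-2:2]@n*0) if 0 else None
    def ncoord(f,x):
        dd=f[:2]; p=f[2:]; k=(x-p@ax)/(dd@ax); return (p+k*dd)@n
    for x in(.40,.48,.56):
        nl,nr=ncoord(f1,x),ncoord(f2,x); m=x*ax+n*(nl+nr)/2; print('  x',x,'sep',nl-nr,'mid',m+off[i])
    print('  tips',X[0]+off[i],X[1]+off[i])
E
```

```text
bend [[383.0, 330.7], [384.0, 331.2], [385.0, 331.1], [386.0, 331.2], [387.0, 330.8], [388.0, 330.6], [389.0, 330.0]] [ 0.3604 -0.0824]
LR ang -8.021658 -17.894196 mean -12.957927 61 55
  x 0.4 sep 0.04334001 mid [ 0.3938 -0.082 ]
  x 0.48 sep 0.05715888 mid [ 0.4718 -0.0999]
  x 0.56 sep 0.07097776 mid [ 0.5497 -0.1179]
  tips [ 0.5443 -0.0818] [ 0.5269 -0.1472]
LR ang -6.597368 -17.629103 mean -12.113235 23 58
  x 0.4 sep 0.043753903 mid [ 0.3897 -0.0834]
  x 0.48 sep 0.059204876 mid [ 0.4679 -0.1002]
  x 0.56 sep 0.07465584 mid [ 0.5462 -0.117 ]
  tips [ 0.5357 -0.0798] [ 0.5264 -0.1525]
```

```bash
python3 go.py 0.4521 -0.0955 0.075 77.3
```

```text
t 21.5 tcp [0.5322 0.016  0.1742] y-yaw 6.05 z [ 0.0017 -0.0028 -1.    ] q [-0.65  0.38  0.69  1.97 -0.31  0.89  0.31] w 0.0914
row [-0.1021 -0.0916  0.0994] [-0.0007  0.0034 -1.2435]
row [-0.1021 -0.0916  0.0994] [0.0038 0.0007 1.8981]
```

jog_arm(deltas=[[[0.092,-0.03,-0.03,0,0,0,-1.24],[0.092,-0.06,-0.06,0,0,0,-1.24],[0.092,-0.09,-0.09,0.03,0,0,-1.24],[0.092,-0.1021,-0.0916,0.07,0,0,-1.24],[0.092,-0.1021,-0.0916,0.099,0,0,-1.24],[0.092,-0.1021,-0.0916,0.099,0,0,-1.24],[0.092,-0.1021,-0.0916,0.099,0,0,-1.24],[0.092,-0.1021,-0.0916,0.099,0,0,-1.24],[0.092,-0.1021,-0.0916,0.099,0,0,-1.24],[0.092,-0.1021,-0.0916,0.099,0,0,-1.24],[0.092,-0.1021,-0.0916,0.099,0,0,-1.24]]])

```text
time_s: 22.6
tcp_pos: [0.453, -0.0877, 0.0745]
ee_rot: [0.337, 3.123, 0.0]
contact_force: [0.3, 0.1, -0.7]
gripper_width: 0.0918
grip_force: 0.0
```

```bash
python3 go.py 0.4521 -0.0955 0.0145 77.3
python3 - <<'E'
from m import *
s=snap('side','pics/side6.png')
a=s["color"][150:320,240:350][...,::-1]
cv2.imwrite('pics/c6.png',cv2.resize(a,None,fx=3.5,fy=3.5,interpolation=2))
E
```

```text
t 22.6 tcp [ 0.453  -0.0877  0.0745] y-yaw 77.68 z [ 0.      0.0001 -1.    ] q [-0.18  0.4   0.36  2.18 -0.25  0.59  1.71] w 0.0918
row [-0.0008 -0.0078  0.06  ] [0.0001 0.     0.0066]
row [-0.0008 -0.0078  0.06  ] [-0.      0.0002 -3.135 ]
```

View pics/c6.png

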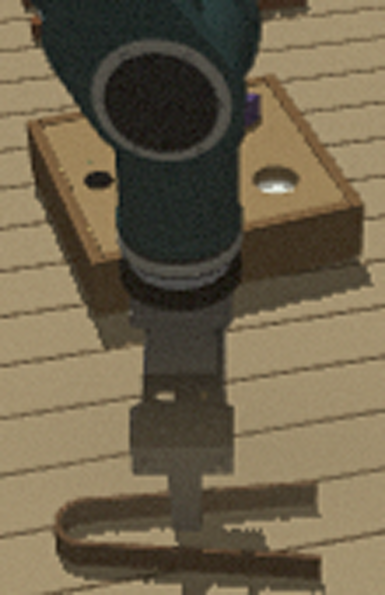

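The arm hides the pieces in this view, at about (180,180). The gripper is above the tongs at (190,530), which are undisturbed. I'll correct the position and descend.

jog_arm(deltas=[[[0.092,-0.0008,-0.0078,0.01,0,0,0.0066],[0.092,-0.0008,-0.0078,0.03,0,0,0.0066],[0.092,-0.0008,-0.0078,0.03,0,0,0.0066]]])

```text
time_s: 22.95
tcp_pos: [0.4503, -0.0959, 0.0426]
ee_rot: [-0.346, -3.118, 0.001]
contact_force: [-0.7, -0.4, -0.9]
gripper_width: 0.0922
grip_force: 0.0
```

```bash
python3 go.py 0.4521 -0.0955 0.0145 77.3
```

```text
t 22.95 tcp [ 0.4503 -0.0959  0.0426] y-yaw 77.33 z [-0.0042 -0.     -1.    ] q [-0.14  0.47  0.33  2.19 -0.29  0.53  1.76] w 0.0922
row [-0.0017  0.0008  0.0281] [-0.001  -0.0041  0.0005]
row [-0.0017  0.0008  0.0281] [ 0.0064 -0.0015 -3.1411]
```

jog_arm(deltas=[[[0.092,0,0,0.028,0,0,0],[0.092,0,0,0.028,0,0,0],[0.092,0,0,0.028,0,0,0],[0.052,0,0,0.028,0,0,0],[0.052,0,0,0.028,0,0,0],[0.052,0,0,0.028,0,0,0],[0.052,0,0,0.028,0,0,0],[0.052,0,0,0.028,0,0,0],[0.052,0,0,0.028,0,0,0],[0.052,0,0,0.028,0,0,0]]], grip_force=5)

```text
time_s: 23.95
tcp_pos: [0.4526, -0.0957, 0.017]
ee_rot: [0.345, 3.122, 0.0]
contact_force: [0.4, -0.4, 6.3]
gripper_width: 0.0518
grip_force: 5.0
```

```bash
python3 go.py
```

```text
t 23.95 tcp [ 0.4526 -0.0957  0.017 ] y-yaw 77.4 z [ 0.001   0.0001 -1.    ] q [-0.11  0.52  0.29  2.19 -0.33  0.46  1.79] w 0.0518
```

jog_arm(deltas=[[[0.052,0,0,-0.01,0,0,0],[0.052,0,0,-0.03,0,0,0],[0.052,0,0,-0.06,0,0,0],[0.052,0,0,-0.09,0,0,0],[0.052,0,0,-0.09,0,0,0],[0.052,0,0,-0.09,0,0,0]]])

```text
time_s: 24.55
tcp_pos: [0.4522, -0.0954, 0.1072]
ee_rot: [0.344, 3.121, 0.001]
contact_force: [0.4, -0.9, -0.6]
gripper_width: 0.0522
grip_force: 3.9
```

```bash
python3 go.py 0.3785 -0.2633 0.11 77.3
```

```text
t 24.55 tcp [ 0.4522 -0.0954  0.1072] y-yaw 77.42 z [ 0.0013  0.0003 -1.    ] q [-0.2   0.34  0.4   2.17 -0.21  0.67  1.69] w 0.0522
row [ 0.0354 -0.1799 -0.003 ] [0.0006 0.0012 0.002 ]
row [ 0.0354 -0.1799 -0.003 ] [-0.0019  0.0009 -3.1396]
```

jog_arm(deltas=[[[0.052,0.009,-0.045,0,0,0,0],[0.052,0.018,-0.09,0,0,0,0],[0.052,0.027,-0.135,0,0,0,0],[0.052,0.0354,-0.18,0,0,0,0],[0.052,0.0354,-0.18,0,0,0,0],[0.052,0.0354,-0.18,0,0,0,0],[0.052,0.0354,-0.18,0,0,0,0]]])

```text
time_s: 25.25
tcp_pos: [0.3782, -0.2622, 0.1057]
ee_rot: [-0.342, -3.121, -0.002]
contact_force: [-0.3, 0.0, 0.0]
gripper_width: 0.052
grip_force: 3.9
```

```bash
python3 go.py 0.3785 -0.2633 0.026 77.3
python3 - <<'E'
from m import *
s=snap('side','pics/side7.png');t=snap('top','pics/top7.png')
a=cv2.resize(s["color"][165:400,240:350][...,::-1],None,fx=2.5,fy=2.5,interpolation=2)
b=cv2.resize(t["color"][230:350,390:500][...,::-1],None,fx=4.5,fy=4.5,interpolation=2)
out=np.zeros((590,790,3),np.uint8);out[:a.shape[0],:a.shape[1]]=a;out[:b.shape[0],285:285+b.shape[1]]=b;cv2.imwrite('pics/c7.png',out)
E
```

```text
t 25.25 tcp [ 0.3782 -0.2622  0.1057] y-yaw 77.48 z [-0.0017  0.0013 -1.    ] q [ 0.16  0.35  0.45  2.17 -0.24  0.67  2.12] w 0.052
row [-0.0007 -0.001   0.0797] [ 0.0009 -0.0019  0.0032]
row [-0.0007 -0.001   0.0797] [ 0.003   0.0014 -3.1384]
```

View pics/c7.png

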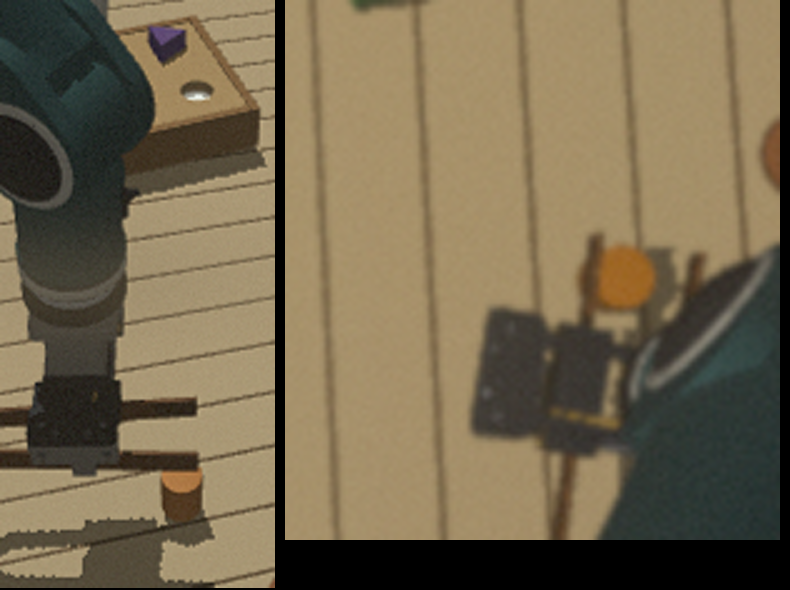

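The top panel shows tong tips at (597,235) and (698,255), with the cylinder at (625,277). The side panel shows the arms level, tips at (196,400) and (198,455), and the cylinder at (182,495). Next I'll compute the offset.

```bash
python3 - <<'E'
from m import *
t=load('pics/top7.png');d=load('pics/side7.png')
off=[np.array([.0021,-.0005]),np.array([-.0014,.0004])]
for i,(s,l,r) in enumerate([(t,(459.3,282.2),(481.8,286.7)),(d,(318.4,324.5),(319.2,346.4))]):
    L=onz(s,*l,.111)[:2]+off[i];Rr=onz(s,*r,.111)[:2]+off[i];print(L,Rr,(L+Rr)/2,np.linalg.norm(L-Rr))
for l in ((459.3,282.2),(318.4,324.5)),((481.8,286.7),(319.2,346.4)): print(tri(t,l[0],d,l[1]))
O=lambda h:(h[...,0]<18)&(h[...,1]>130)&(h[...,2]>125)
w=plane(t,blob(t,(446,278,482,306),O),.044);print(rect(w))
h=np.radians(-12.6);print('pred tip end',np.array([.3782,-.2622])+.092*np.array([np.cos(h),np.sin(h)]))
E
```

```text
[ 0.4715 -0.2552] [ 0.4593 -0.3079] [ 0.4654 -0.2816] 0.05410261425357679
[ 0.4725 -0.2559] [ 0.4606 -0.3093] [ 0.4665 -0.2826] 0.054633977671771916
(array([ 0.4718, -0.2553,  0.1098]), np.float64(0.004587194287855241))
(array([ 0.4598, -0.3083,  0.1091]), np.float64(0.005023310159872278))
((0.4528089463710785, -0.2827240824699402), (0.03043527528643608, 0.034360501915216446), 86.40538024902344)
pred tip end [ 0.468  -0.2823]
```

jog_arm(deltas=[[[0.052,-0.0025,-0.0007,0,0,0,0.002],[0.052,-0.0025,-0.0007,0.03,0,0,0.002],[0.052,-0.0025,-0.0007,0.055,0,0,0.002],[0.052,-0.0025,-0.0007,0.0775,0,0,0.002],[0.052,-0.0025,-0.0007,0.0775,0,0,0.002],[0.052,-0.0025,-0.0007,0.0775,0,0,0.002],[0.052,-0.0025,-0.0007,0.0775,0,0,0.002]]])

```text
time_s: 26.05
tcp_pos: [0.3815, -0.2651, 0.0301]
ee_rot: [0.347, 3.121, -0.001]
contact_force: [-0.1, -0.4, 0.6]
gripper_width: 0.0525
grip_force: 3.9
```

```bash
python3 go.py 0.381 -0.2634 0.028 77.3
```

```text
t 26.05 tcp [ 0.3815 -0.2651  0.0301] y-yaw 77.31 z [ 0.0016 -0.0008 -1.    ] q [ 0.24  0.5   0.36  2.19 -0.36  0.5   2.22] w 0.0525
row [0.0008 0.0015 0.0021] [-0.0004  0.0017  0.0002]
row [0.0008 0.0015 0.0021] [-0.0027 -0.0007 -3.1414]
```

Now squeeze at 20 N and hold, with a small lateral correction first.

jog_arm(deltas=[[[0.052,0,0.0015,0.002,0,0,0],[0.05,0,0.0015,0.002,0,0,0],[0.048,0,0.0015,0.002,0,0,0],[0.046,0,0.0015,0.002,0,0,0],[0.044,0,0.0015,0.002,0,0,0],[0.042,0,0.0015,0.002,0,0,0],[0.04,0,0.0015,0.002,0,0,0],[0.035,0,0.0015,0.002,0,0,0],[0.035,0,0.0015,0.002,0,0,0],[0.035,0,0.0015,0.002,0,0,0],[0.035,0,0.0015,0.002,0,0,0]]], grip_force=20)

```text
time_s: 27.15
tcp_pos: [0.381, -0.2634, 0.0271]
ee_rot: [0.348, 3.122, -0.0]
contact_force: [0.0, 0.5, 0.5]
gripper_width: 0.0445
grip_force: 20.0
```

```bash
python3 go.py
```

```text
t 27.15 tcp [ 0.381  -0.2634  0.0271] y-yaw 77.29 z [ 0.0002 -0.0001 -1.    ] q [ 0.24  0.51  0.35  2.19 -0.36  0.49  2.22] w 0.0445
```

jog_arm(deltas=[[[0.035,0,0,-0.01,0,0,0],[0.035,0,0,-0.02,0,0,0],[0.035,0,0,-0.04,0,0,0],[0.035,0,0,-0.06,0,0,0],[0.035,0,0,-0.06,0,0,0],[0.035,0,0,-0.06,0,0,0]]])

```text
time_s: 27.75
tcp_pos: [0.3812, -0.2632, 0.0876]
ee_rot: [0.347, 3.121, -0.0]
contact_force: [0.5, -0.1, -1.1]
gripper_width: 0.0447
grip_force: 20.0
```

```bash
python3 - <<'E'
from m import *
s=snap('side','pics/side8.png');t=snap('top','pics/top8.png')
a=cv2.resize(s["color"][280:400,240:350][...,::-1],None,fx=3.5,fy=3.5,interpolation=2)
b=cv2.resize(t["color"][250:340,410:500][...,::-1],None,fx=4.2,fy=4.2,interpolation=2)
out=np.zeros((420,790,3),np.uint8);out[:a.shape[0],:a.shape[1]]=a;out[:b.shape[0],395:395+b.shape[1]]=b;cv2.imwrite('pics/c8.png',out)
E
```

```text
(no output)
```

View pics/c8.png

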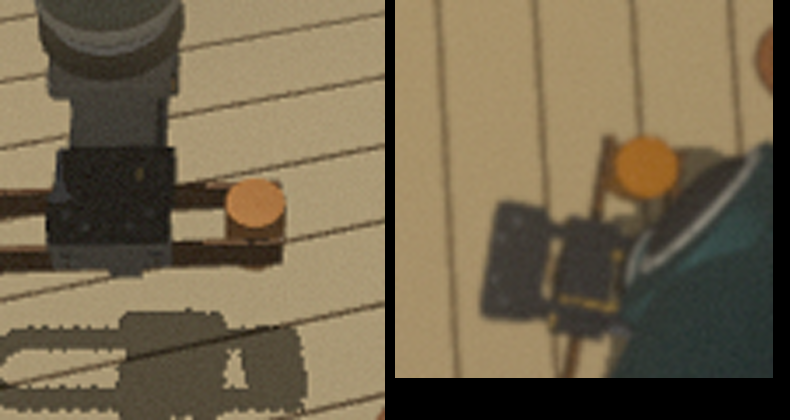

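The side crop shows the cylinder at (255,215), upright between both arms and clear of the shelf. The top crop shows it at (646,167). Next I carry it to the box.

jog_arm(deltas=[[[0.035,0,0,-0.02,0,0,0],[0.035,0,0,-0.04,0,0,0],[0.035,0,0,-0.06,0,0,0],[0.035,0,0,-0.07,0,0,0],[0.035,0,0,-0.07,0,0,0]]])

```text
time_s: 28.35
tcp_pos: [0.3814, -0.2635, 0.1575]
ee_rot: [0.347, 3.121, -0.0]
contact_force: [-0.8, -0.2, -0.9]
gripper_width: 0.0445
grip_force: 20.0
```

```bash
python3 go.py 0.5251 0.2544 0.16 77.3
```

```text
t 28.35 tcp [ 0.3814 -0.2635  0.1575] y-yaw 77.3 z [ 0.0015 -0.0004 -1.    ] q [ 0.1   0.26  0.49  2.13 -0.17  0.79  2.06] w 0.0445
row [-0.0263  0.5369 -0.0025] [-0.0001  0.0015 -0.0001]
row [-0.0263  0.5369 -0.0025] [0.0024 0.0001 3.1415]
```

jog_arm(deltas=[[[0.035,-0.0005,0.01,0,0,0,0],[0.035,-0.0015,0.03,0,0,0,0],[0.035,-0.003,0.06,0,0,0,0],[0.035,-0.0045,0.095,0,0,0,0],[0.035,-0.006,0.13,0,0,0,0],[0.035,-0.008,0.165,0,0,0,0],[0.035,-0.01,0.2,0,0,0,0],[0.035,-0.0115,0.235,0,0,0,0],[0.035,-0.013,0.27,0,0,0,0],[0.035,-0.015,0.305,0,0,0,0],[0.035,-0.0165,0.34,0,0,0,0],[0.035,-0.018,0.375,0,0,0,0],[0.035,-0.02,0.41,0,0,0,0],[0.035,-0.0215,0.445,0,0,0,0],[0.035,-0.0235,0.48,0,0,0,0],[0.035,-0.025,0.51,0,0,0,0],[0.035,-0.026,0.53,0,0,0,0],[0.035,-0.0263,0.537,0,0,0,0],[0.035,-0.0263,0.537,0,0,0,0],[0.035,-0.0263,0.537,0,0,0,0]]])

```text
time_s: 30.35
tcp_pos: [0.5241, 0.2533, 0.1563]
ee_rot: [-0.349, -3.121, 0.003]
contact_force: [-0.5, -0.6, -0.9]
gripper_width: 0.0444
grip_force: 20.0
```

```bash
python3 go.py 0.5251 0.2544 0.137 77.3
```

```text
t 30.35 tcp [0.5241 0.2533 0.1563] y-yaw 77.22 z [-0.0016 -0.0014 -1.    ] q [-0.69  0.44  0.24  1.85 -0.13  0.88  0.95] w 0.0444
row [-0.0008  0.0013  0.0193] [-0.0018 -0.0012 -0.0013]
row [-0.0008  0.0013  0.0193] [-0.0019  0.0028  3.1403]
```

jog_arm(deltas=[[[0.035,-0.0008,0.001,0.005,0,0,0],[0.035,-0.0008,0.001,0.012,0,0,0],[0.035,-0.0008,0.001,0.018,0,0,0],[0.035,-0.0008,0.001,0.019,0,0,0],[0.035,-0.0008,0.001,0.019,0,0,0],[0.035,-0.0008,0.001,0.019,0,0,0],[0.035,-0.0008,0.001,0.019,0,0,0],[0.035,-0.0008,0.001,0.019,0,0,0]]])

```text
time_s: 31.15
tcp_pos: [0.5259, 0.2556, 0.1384]
ee_rot: [0.348, 3.122, 0.0]
contact_force: [0.3, 0.4, -0.4]
gripper_width: 0.0446
grip_force: 20.0
```

```bash
python3 - <<'E'
from m import *
s=snap('side','pics/side9.png');t=snap('top','pics/top9.png')
a=cv2.resize(s["color"][130:245,240:350][...,::-1],None,fx=3.6,fy=3.6,interpolation=2)
b=cv2.resize(t["color"][205:330,180:310][...,::-1],None,fx=3,fy=3,interpolation=2)
out=np.zeros((420,800,3),np.uint8);out[:a.shape[0],:a.shape[1]]=a;out[:b.shape[0],400:400+b.shape[1]]=b;cv2.imwrite('pics/c9.png',out)
O=lambda h:(h[...,0]<18)&(h[...,1]>130)&(h[...,2]>115)
for sm,bb in((t,(235,215,285,260)),(s,(295,150,345,215))):
    try: print(rect(plane(sm,blob(sm,bb,O),.154)))
    except Exception as e: print(e)
E
```

```text
((0.5989792346954346, 0.23672443628311157), (0.03721209242939949, 0.03550489619374275), 21.13983726501465)
((0.6016440987586975, 0.23993004858493805), (0.03380035609006882, 0.0335860513150692), 85.0699691772461)
```

View pics/c9.png

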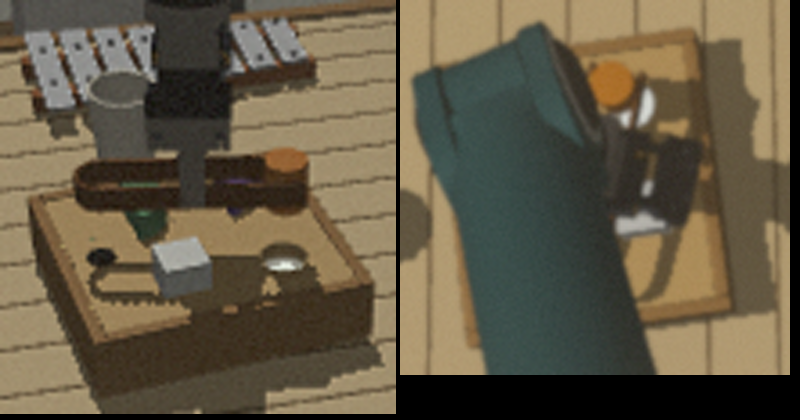

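The side panel shows the cylinder upright in the tongs at (287,175), above the empty round recess at (284,260), with the square and the half circle at (148,215) seated. It measures about (0.600, 0.238), within 2 mm of the recess axis, so I'm handing in.

```bash
python3 -c "
from station import bot
print(bot.sign_off())"
```

```text
the job is handed in; nothing more can be done
None
```

I handed the job in at about 31 s with no verdict shown: the square and half-circle look seated and are released, and the cylinder is held upright in the squeezed tongs about 5 cm above the empty round recess, within about 2 mm of its axis. The half-circle caught the recess edge on the first try, and its final seating is judged only from partly hidden views.

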